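# Make up the weighing and ashing kits in the balance room

### The job

Make up the two practical kits from the stock on the bench: the blue tray gets the green-stoppered flask, the amber reagent bottle and the steel check weight; the yellow tray, where the porcelain dish already stands, gets the lidded crucible and the jar with the white cap. Stand every thing upright on the floor of an empty compartment, one to a compartment, setting it down without dropping it. Knock nothing over, and leave the dish, the orange-stoppered flask and the red-capped jar where they are.

Things in the scene. Friction and masses are not known exactly. Their poses are not given: they have to be found in the camera images.
- tray_blue: Blue kit tray fixed to the bench, 96 (x) x 268 (y) x 18 mm high. Origin: centre of the underside, at bench height; z up, y along its length. Two partitions 4 mm thick, 16 mm high make a row of three compartments, each 88 (x) x 84 (y) mm inside, centred at y = -88, 0, +88 mm; floor top at z = 4 mm. All empty at the start.
- tray_yellow: Yellow kit tray fixed to the bench, 96 (x) x 268 (y) x 18 mm high. Origin: centre of the underside, at bench height; z up, y along its length. Two partitions 4 mm thick, 16 mm high make a row of three compartments, each 88 (x) x 84 (y) mm inside, centred at y = -88, 0, +88 mm; floor top at z = 4 mm. The dish stands in the end one at y = -88 mm; the other two are empty.
- flask_green: Kit thing: clear glass conical flask with a GREEN rubber stopper, 122 mm high: base 62 mm across, cone from z = 10 to 66 mm, straight neck 25 mm across from z = 66 to 98 mm, rim 27 mm across, stopper about 25 mm across from z = 104 to 122 mm (stays in). About 0.1 kg. Origin: centre of the underside; z axis up. Stands upright on the bench at the start. 
- amber_bottle: Kit thing: brown (amber) glass reagent bottle with a light blue ribbed cap and a white label band with an orange stripe, 94 mm high: body 56 mm across up to z = 64 mm, shoulder, cap 42 mm across from z = 72 to 94 mm. About 0.25 kg. Origin: centre of the underside; z axis up. Stands upright on the bench at the start. 
- check_weight: Kit thing: polished steel 500 g balance check weight: cylinder 38 mm across up to z = 50 mm, above it a neck 21 mm across and a knob 28 mm across from z = 64 to 72 mm. 0.5 kg. Origin: centre of the underside; z axis up. Stands upright on the bench at the start. 
- crucible: Kit thing: white porcelain crucible with its lid on (one piece here) and thin blue rings on lid and wall: foot 32 mm across, widening to a straight wall 46 mm across from z = 24 to 50 mm, lid 49 mm across at z = 50 to 53 mm, small knob on top up to z = 68 mm. About 0.08 kg. Origin: centre of the underside; z axis up. Stands upright on the bench at the start. 
- jar_white: Kit thing: clear round sample jar with a WHITE screw cap and a pale grey label band: glass 48 mm across up to z = 44 mm, cap 52 mm across from z = 44 to 62 mm (its flat top; the cap does not come off). About 0.11 kg. Origin: centre of the underside; z axis up. Stands upright on the bench at the start. 
- flask_orange: Stays in the stock: clear glass conical flask with an ORANGE rubber stopper, 122 mm high: base 62 mm across, cone from z = 10 to 66 mm, straight neck 25 mm across from z = 66 to 98 mm, rim 27 mm across, stopper about 25 mm across from z = 104 to 122 mm (stays in). About 0.1 kg. Origin: centre of the underside; z axis up. Stands upright on the bench at the start. 
- jar_red: Stays in the stock: clear round sample jar with a RED screw cap and a pale grey label band: glass 48 mm across up to z = 44 mm, cap 52 mm across from z = 44 to 62 mm (its flat top; the cap does not come off). About 0.11 kg. Origin: centre of the underside; z axis up. Stands upright on the bench at the start. 
- dish: Already in its place: white porcelain evaporating dish, a round bowl 68 mm across the rim and 26 mm high, standing loose in an end compartment of the yellow tray. Origin: centre of the underside; z axis up. 0.09 kg.

How it is judged (in metres and radians):
At the end, for the whole second after the job is handed in: Each named thing in a compartment of its own in its tray (centre within 36 mm along and 38 mm across of the compartment's), standing on the floor (4 mm), upright (0.1 rad), released, at rest; dish, orange-stoppered flask and red-capped jar upright and within 20 mm of their start ((((y of flask_green in the frame of tray_blue between -0.124 and -0.052 m and x of flask_green in the frame of tray_blue between -0.038 and 0.038 m) and (y of amber_bottle in the frame of tray_blue between -0.036 and 0.036 m and x of amber_bottle in the frame of tray_blue between -0.038 and 0.038 m) and (y of check_weight in the frame of tray_blue between 0.052 and 0.124 m and x of check_weight in the frame of tray_blue between -0.038 and 0.038 m)) or ((y of flask_green in the frame of tray_blue between -0.124 and -0.052 m and x of flask_green in the frame of tray_blue between -0.038 and 0.038 m) and (y of amber_bottle in the frame of tray_blue between 0.052 and 0.124 m and x of amber_bottle in the frame of tray_blue between -0.038 and 0.038 m) and (y of check_weight in the frame of tray_blue between -0.036 and 0.036 m and x of check_weight in the frame of tray_blue between -0.038 and 0.038 m)) or ((y of flask_green in the frame of tray_blue between -0.036 and 0.036 m and x of flask_green in the frame of tray_blue between -0.038 and 0.038 m) and (y of amber_bottle in the frame of tray_blue between -0.124 and -0.052 m and x of amber_bottle in the frame of tray_blue between -0.038 and 0.038 m) and (y of check_weight in the frame of tray_blue between 0.052 and 0.124 m and x of check_weight in the frame of tray_blue between -0.038 and 0.038 m)) or ((y of flask_green in the frame of tray_blue between -0.036 and 0.036 m and x of flask_green in the frame of tray_blue between -0.038 and 0.038 m) and (y of amber_bottle in the frame of tray_blue between 0.052 and 0.124 m and x of amber_bottle in the frame of tray_blue between -0.038 and 0.038 m) and (y of check_weight in the frame of tray_blue between -0.124 and -0.052 m and x of check_weight in the frame of tray_blue between -0.038 and 0.038 m)) or ((y of flask_green in the frame of tray_blue between 0.052 and 0.124 m and x of flask_green in the frame of tray_blue between -0.038 and 0.038 m) and (y of amber_bottle in the frame of tray_blue between -0.124 and -0.052 m and x of amber_bottle in the frame of tray_blue between -0.038 and 0.038 m) and (y of check_weight in the frame of tray_blue between -0.036 and 0.036 m and x of check_weight in the frame of tray_blue between -0.038 and 0.038 m)) or ((y of flask_green in the frame of tray_blue between 0.052 and 0.124 m and x of flask_green in the frame of tray_blue between -0.038 and 0.038 m) and (y of amber_bottle in the frame of tray_blue between -0.036 and 0.036 m and x of amber_bottle in the frame of tray_blue between -0.038 and 0.038 m) and (y of check_weight in the frame of tray_blue between -0.124 and -0.052 m and x of check_weight in the frame of tray_blue between -0.038 and 0.038 m))) and (((y of crucible in the frame of tray_yellow between -0.036 and 0.036 m and x of crucible in the frame of tray_yellow between -0.038 and 0.038 m) and (y of jar_white in the frame of tray_yellow between 0.052 and 0.124 m and x of jar_white in the frame of tray_yellow between -0.038 and 0.038 m)) or ((y of crucible in the frame of tray_yellow between 0.052 and 0.124 m and x of crucible in the frame of tray_yellow between -0.038 and 0.038 m) and (y of jar_white in the frame of tray_yellow between -0.036 and 0.036 m and x of jar_white in the frame of tray_yellow between -0.038 and 0.038 m))) and z of flask_green in the frame of tray_blue between 0 and 0.008 m and angle between each of flask_green, amber_bottle, check_weight, crucible, jar_white, flask_orange, jar_red, dish's own z axis and vertical below 0.1 rad and linear speed of each of flask_green, amber_bottle, check_weight, crucible, jar_white below 0.02 m/s and angular speed of each of flask_green, amber_bottle, check_weight, crucible, jar_white below 0.2 rad/s and z of amber_bottle in the frame of tray_blue between 0 and 0.008 m and z of check_weight in the frame of tray_blue between 0 and 0.008 m and z of crucible in the frame of tray_yellow between 0 and 0.008 m and z of jar_white in the frame of tray_yellow between 0 and 0.008 m and distance of each of flask_orange, jar_red, dish from where it was at the start of the episode below 0.02 m); the robot touches nothing.
It fails at once if a thing was tipped over (more than 0.8 rad) (angle between any of flask_green, amber_bottle, check_weight, crucible, jar_white, flask_orange, jar_red, dish's own z axis and vertical above 0.8 rad).
It fails at once if a kit thing was dropped or flung (faster than 0.5 m/s with no finger touching it, a fall of about 13 mm) ((contact force between flask_green and the fingers below 0.02 N and linear speed of flask_green above 0.5 m/s) or (contact force between amber_bottle and the fingers below 0.02 N and linear speed of amber_bottle above 0.5 m/s) or (contact force between check_weight and the fingers below 0.02 N and linear speed of check_weight above 0.5 m/s) or (contact force between crucible and the fingers below 0.02 N and linear speed of crucible above 0.5 m/s) or (contact force between jar_white and the fingers below 0.02 N and linear speed of jar_white above 0.5 m/s)).
It fails at once if the dish, the orange-stoppered flask or the red-capped jar was moved more than 20 mm (distance of any of flask_orange, jar_red, dish from where it was at the start of the episode above 0.02 m).
It also fails if it takes over 109 s, if anything falls off the work surface, if the arm or the gripper's body presses on something with over 40 N, if the wrist force passes 120 N, or if a joint passes its speed limit or range.

### The arm

A 7-joint arm with a two-finger parallel gripper is mounted at the origin on the work surface. World frame = base frame: x ahead of the robot, y to its left, z up, the work surface at z = 0. Lengths are in m, angles in degrees, forces in N, time in s.
With the tool pointing down it reaches from about 0.425 to 0.875 m from the base axis. Payload 4.7 kg.
Tool frame: the origin (TCP) lies at the very end of the fingers, on their centre line; the grasp point (between the pads) lies 19 mm behind it; z points along the fingers, x is the direction in which the jaws open and shut, and the axes are right-handed (so a half turn about z gives the same grasp; the last joint's range is limited). The gripper opens to 87 mm and grips with 3 to 60 N. Pads are 19 mm wide; open, the fingers measure 117 mm over their backs; the gripper's body (75 mm by 190 mm) begins 51 mm behind the grasp point.
Start: joints at [-70.64, 18.392, -4.016, 83.108, 1.295, 78.541, -3.26], TCP at [0.207, 0.616, 0.223] pointing down, gripper open.
Joint ranges: [-163.93, 163.93], [-17.29, 119.83], [-79.2, 71.16], [3.27, 140.29], [-89.18, 269.18], [5.43, 117.66], [-154.24, 154.24]. Speed limits (degrees/s): [147.25, 147.25, 180, 180, 180, 180, 180].

### API

Orientations are given as [roll, pitch, yaw] about the fixed x, y, z axes, in that order (R = Rz(yaw) Ry(pitch) Rx(roll)).
In Python, from cell import sensors, vision, env gives the robot as it stands.
- The arm moves only by the shell command python3 -m inch 'ROWS' [OPENING] [FORCE]. ROWS is a JSON object of lists of equal length, an entry for each row: "dp": the shift along the tool's x, y, z in m, a list of three; "turn": the turn about the tool's z in degrees. A call has 1 to 8 rows; each row shifts and turns the commanded pose from where the row before left it, along the tool's axes as they then stand; what a row does not reach is not made up. A row lasts 1/8 s, in which the tool goes at most 62.5 mm and 10.7 degrees, less where a joint would pass 70% of its speed; a pose out of reach is approached as far as the arm can. A call is refused whole if a number of a shift passes 0.0625 or a number of a turn 10.7, either way. A call with a gripper value outside its range is refused whole. OPENING is the closure, from -1 (fully open) to 1 (shut), set as the call begins (- or left out, the last holds). The fingers move at their own pace and stop on an object; FORCE is the grip in N (left out, the last holds). Time passes only in rows, so rows that do not move let the fingers close. It gives the time, the measured TCP pose, the force and the opening at its end, in the units of the state.
- sensors.get_obs(): the state, without advancing time (a new reading comes with each control period).
- vision.read_camera(name): name is "scene" or "top"; returns the picture (400x640x3 uint8, blue, green, red); there is no depth.
- vision.get_calibration(name): a dict with "K" (3x3 intrinsics, pixels), "pose" (4x4, takes a point from camera to world coordinates). Camera axes: x right, y down, z forward; pixel columns grow to the right and rows downward; lengths in m; the calibration is good to about 2 mm. A picture is of the moment at which its call begins. get_calibration takes no time and is no camera call.
- env.sign_off(): hands the job in, once; it reports no verdict.
The state is a dict: "time_s": time; "qpos": joint angles; "joint_velocities": joint speeds; "effort": joint torques, N m; "tool_pos": TCP position; "tool_rot": TCP orientation; "force": force on the tool from outside, world axes, zero at the start; "wrist_torque": the same for the moment, N m; "grip_width": finger opening in m.
Only numpy, scipy, OpenCV 4.12 (cv2) and the standard library are available. Lean on these libraries where they do the work, as an engineer would, in place of code of your own. Each camera call takes 0.05 s, during which the arm holds its last target.

## Working session

There is one attempt and no reset: what is moved stays moved. The work goes in short steps, Python scripts to look and compute and a shell command to move; the robot and the scene stay as the last step left them, time stands still between calls to the robot, and variables do not carry over. Pictures are saved under pics/ and viewed, and the job is handed in when it is done.

```bash
ls; mkdir -p pics; python3 - <<'E'
from cell import sensors, vision
import cv2
for n in("scene","top"):
    cv2.imwrite(f"pics/{n}0.png",vision.read_camera(n)); c=vision.get_calibration(n); print(n,c)
print(sensors.get_obs())
E
```

```text
pics
scene {'K': array([[487.18491289,   0.        , 317.05938148],
       [  0.        , 487.18491289, 201.87453318],
       [  0.        ,   0.        ,   1.        ]]), 'pose': array([[-0.44144036,  0.72991929, -0.52186995,  1.24340326],
       [ 0.89728679,  0.36078985, -0.25437589,  0.35391521],
       [ 0.00261152, -0.5805588 , -0.81421414,  1.15875927],
       [ 0.        ,  0.        ,  0.        ,  1.        ]])}
top {'K': array([[417.52337161,   0.        , 324.166364  ],
       [  0.        , 417.52337161, 195.64683431],
       [  0.        ,   0.        ,   1.        ]]), 'pose': array([[ 0.01970728, -0.98446392,  0.17447755,  0.30260909],
       [-0.99968061, -0.01664097,  0.01901992,  0.00349376],
       [-0.01582095, -0.17479665, -0.98447744,  1.16826292],
       [ 0.        ,  0.        ,  0.        ,  1.        ]])}
{'time_s': 0.1, 'qpos': array([-70.63903366,  18.43821418,  -4.01803741,  83.1657609 ,
         1.29537791,  78.54022192,  -3.2592301 ]), 'joint_velocities': array([-0.02678237, -0.15959324, -0.04445198, -0.19370322,  0.05699519,
       -0.00943589, -0.07400549]), 'effort': array([-3.88164135e-04, -4.92574489e+01, -4.05882485e-01, -3.13397813e+01,
       -6.40984462e-02,  3.95200134e-02,  9.89883733e-05]), 'tool_pos': array([0.20669034, 0.61576028, 0.22155151]), 'tool_rot': array([1.79995159e+02, 9.89369872e-02, 7.14517999e+01]), 'force': array([ 0.22023582, -0.5003183 , -0.79846774]), 'wrist_torque': array([ 0.01177411,  0.02603942, -0.01656036]), 'grip_width': 0.08672659766948536}
```

View pics/scene0.png

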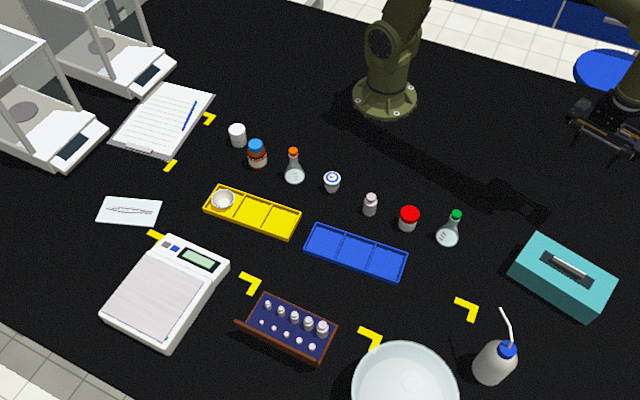

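View pics/top0.png

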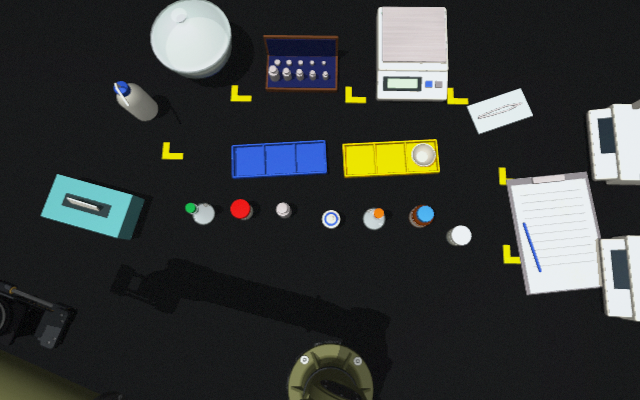

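The top view shows the row from left to right: green flask (203,213), red jar (240,210), weight (283,210), crucible (331,219), orange flask (375,217), amber bottle (422,216) and white jar (460,235). The blue tray is at (280,159) and the yellow at (391,157).

```bash
python3 - <<'E'
import cv2
a=cv2.imread("pics/top0.png")[130:260,170:490]; b=cv2.imread("pics/scene0.png")[110:290,190:480]
cv2.imwrite("pics/tc.png",cv2.resize(a,(800,325),interpolation=2)); cv2.imwrite("pics/sc.png",cv2.resize(b,(800,497),interpolation=2))
E
```

```text
(no output)
```

View pics/tc.png

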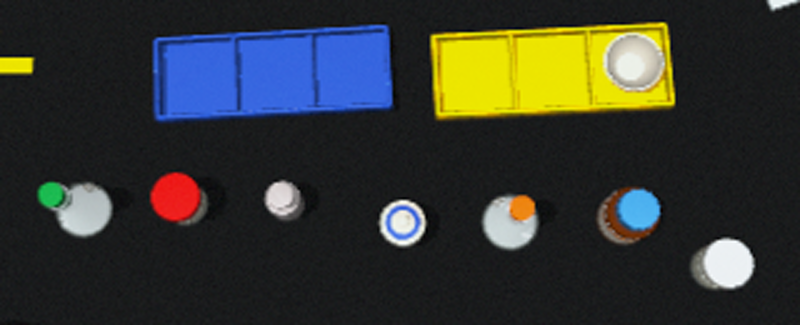

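View pics/sc.png

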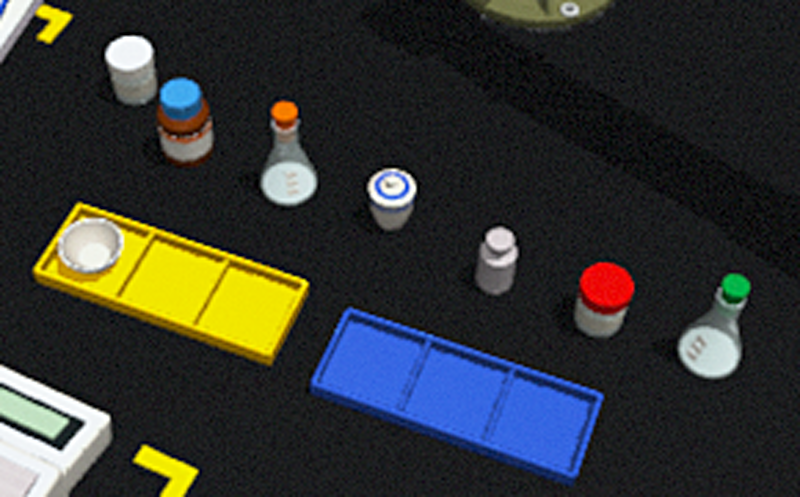

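```bash
cat > h.py <<'E'
import cv2,numpy as np
from cell import vision,sensors
C={n:vision.get_calibration(n) for n in("scene","top")}
def ray(n,u,v):
    c=C[n];d=c["pose"][:3,:3]@np.linalg.solve(c["K"],[u,v,1.]);return c["pose"][:3,3],d
def plane(n,u,v,z):
    o,d=ray(n,u,v);return (o+d*(z-o[2])/d[2])
def blob(img,f,box,amin=15):
    hsv=cv2.cvtColor(cv2.GaussianBlur(img,(3,3),0),cv2.COLOR_BGR2HSV)
    x0,y0,x1,y1=box
    m=np.zeros(img.shape[:2],np.uint8);m[y0:y1,x0:x1]=f(*[hsv[y0:y1,x0:x1,i].astype(int) for i in range(3)])*255
    n,l,s,c=cv2.connectedComponentsWithStats(m)
    k=1+np.argmax(s[1:,4]);cs,_=cv2.findContours((l==k).astype(np.uint8),0,2)
    cn=max(cs,key=cv2.contourArea)
    return c[k],s[k],cn
F=dict(green=lambda h,s,v:(abs(h-65)<20)&(s>130)&(v>60),red=lambda h,s,v:((h<6)|(h>173))&(s>170)&(v>90),
 orange=lambda h,s,v:(abs(h-12)<6)&(s>150)&(v>140),cap=lambda h,s,v:(abs(h-103)<8)&(s>110)&(v>120),
 white=lambda h,s,v:(v>200)&(s<60),lid=lambda h,s,v:(v>120),knob=lambda h,s,v:(v>150),
 blue=lambda h,s,v:(abs(h-112)<8)&(s>120)&(v>60),yellow=lambda h,s,v:(abs(h-28)<6)&(s>150)&(v>60))
E
python3 - <<'E'
from h import *
T=cv2.imread("pics/top0.png");S=cv2.imread("pics/scene0.png")
def b(n,im,f,box,z,lab):
    c,s,cn=blob(im,F[f],box);(cx,cy),r=cv2.minEnclosingCircle(cn);x,y,w,hh=cv2.boundingRect(cn)
    print(n,lab,np.round(c,1),np.round((cx,cy,r),1),s[4],np.round(plane(n,*c,z),4)[:2],np.round(plane(n,cx,cy,z),4)[:2])
A=(170,195,480,260)
b("top",T,"green",A,.118,"flask_green");b("top",T,"red",A,.060,"jar_red");b("top",T,"orange",A,.118,"flask_or")
b("top",T,"cap",(400,190,445,230),.093,"amber");b("top",T,"white",(440,220,480,255),.062,"jarw");b("top",T,"lid",(315,205,350,235),.051,"cruc");b("top",T,"knob",(270,200,300,222),.071,"weight")
B=(190,110,480,260)
b("scene",S,"green",B,.113,"flask_green");b("scene",S,"red",B,.055,"jar_red");b("scene",S,"orange",B,.113,"flask_or")
b("scene",S,"cap",(235,130,280,160),.086,"amber")
for f,z,lab in(("blue",.018,"b"),("yellow",.018,"y")):
  for n,im,box in(("top",T,(220,130,450,185)),("scene",S,(195,175,415,290))):
    c,s,cn=blob(im,F[f],box)
    cn2=np.array([plane(n,*p[0],.018)[:2] for p in cn])
    r=cv2.minAreaRect((cn2*1000).astype(np.float32));print(n,lab,r)
    c2,_,w=blob(im,F[f],box)
E
```

```text
top flask_green [189.8 207.3] [189.8 207.4   5.5] 96 [0.4526 0.3666] [0.4525 0.3664]
top jar_red [239.6 208.4] [239.6 208.4  10. ] 316 [0.4605 0.2517] [0.4603 0.2518]
top flask_or [378.5 212.7] [378.5 212.8   4.9] 74 [ 0.4473 -0.1145] [ 0.4469 -0.1146]
top amber [425.  213.3] [425.  213.5   8.4] 218 [ 0.4511 -0.2374] [ 0.4507 -0.2374]
top jarw [460.8 234.9] [460.9 235.    9.3] 270 [ 0.3999 -0.3372] [ 0.3996 -0.3372]
top cruc [330.6 218.8] [330.6 218.9   9.2] 265 [0.4377 0.0066] [0.4375 0.0065]
top weight [282. 209.] [282.2 208.9   6.3] 117 [0.4591 0.1362] [0.4593 0.1355]
scene flask_green [456.1 213.7] [456.1 213.7   5.6] 95 [0.447  0.3671] [0.4473 0.3671]
scene jar_red [409.4 213.5] [409.5 213.   10. ] 295 [0.4589 0.2529] [0.4575 0.2527]
scene flask_or [292.9 150.3] [292.7 150.9   4.7] 60 [ 0.4417 -0.1141] [ 0.4439 -0.1138]
scene amber [255.  144.1] [255.  144.    7.3] 151 [ 0.4489 -0.2381] [ 0.4487 -0.2382]
top b ((611.279541015625, 157.81468200683594), (103.73426055908203, 272.7550354003906), 4.134476184844971)
scene b ((614.3209228515625, 159.86318969726562), (109.1510009765625, 273.4239807128906), 4.356327533721924)
top y ((618.85107421875, -160.2975311279297), (105.02128601074219, 275.0447998046875), 3.7852046489715576)
scene y ((622.7763671875, -157.7363739013672), (110.05902862548828, 275.56695556640625), 3.7461578845977783)
```

```bash
python3 -m inch '{"dp":[[0,0,0],[0,0,0],[0,0,0],[0,0,0],[0,0,0],[0,0,0],[0,0,0],[0,0,0]],"turn":[10.2,10.2,10.2,10.2,10.2,10.2,10.2,0]}' -1 30
```

```text
time_s: 1.1
tool_pos: [0.2067, 0.616, 0.222]
tool_rot: [179.9, 0.0, 0.2]
force: [0.1, 0.7, -0.1]
grip_width: 0.0871
```

```bash
python3 -m inch '{"dp":[[0.036,0.054,0],[0.036,0.054,0],[0.036,0.054,0],[0.036,0.054,0],[0.036,0.054,0],[0.036,0.054,0],[0.036,0.054,0],[0,0,0]],"turn":[0,0,0,0,0,0,0,0]}'
```

```text
time_s: 2.1
tool_pos: [0.453, 0.2466, 0.2229]
tool_rot: [179.9, -0.1, -0.3]
force: [0.4, 1.3, 0.1]
grip_width: 0.0872
```

```bash
python3 -m inch '{"dp":[[0.003,0.054,0],[0.003,0.057,0],[0,0,0],[0,0,0.05],[0,0,0.04],[0,0,0]],"turn":[0,0,0,0,0,0]}'; python3 - <<'E'
from h import *
for n in("scene","top"):
    cv2.imwrite(f"pics/{n}1.png",vision.read_camera(n))
a=cv2.imread("pics/top1.png")[130:260,170:490]; b=cv2.imread("pics/scene1.png")[110:290,190:480]
cv2.imwrite("pics/c1.png",cv2.vconcat([cv2.resize(a,(800,325)),cv2.resize(cv2.resize(b,(800,497)),(443,275)).copy() if 0 else cv2.copyMakeBorder(cv2.resize(b,(443,275)),0,0,0,357,0)]))
E
```

```text
time_s: 2.85
tool_pos: [0.4532, 0.1418, 0.13]
tool_rot: [179.8, 0.3, 0.3]
force: [0.1, 0.7, 1.0]
grip_width: 0.0867
```

View pics/c1.png

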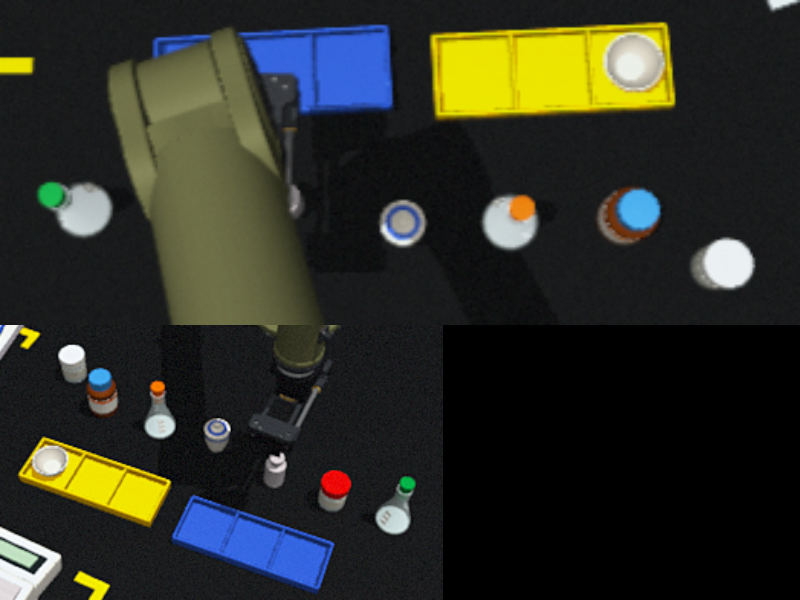

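The arm hangs over the weight. The gripper's long side lies along x, so it stays clear of the neighbours in the row. Next I descend.

```bash
python3 -m inch '{"dp":[[0.006,0.006,0],[0,0,0],[0,0,0.03],[0,0,0.03],[0,0,0.03],[0,0,0.018],[0,0,0]],"turn":[0,0,0,0,0,0,0]}' -1 40 && python3 -m inch '{"dp":[[0,0,0],[0,0,0],[0,0,0],[0,0,0],[0,0,0],[0,0,0]],"turn":[0,0,0,0,0,0]}' 1 40
```

```text
time_s: 3.82
tool_pos: [0.4613, 0.1351, 0.024]
tool_rot: [179.9, 0.1, 0.0]
force: [0.5, -0.5, 0.1]
grip_width: 0.0872
time_s: 4.58
tool_pos: [0.4623, 0.1355, 0.0247]
tool_rot: [-180.0, -0.0, 0.1]
force: [0.4, -0.6, -0.3]
grip_width: 0.037
```

```bash
python3 -m inch '{"dp":[[0,0,-0.03],[0,0,-0.05],[0,0,0],[0.05,-0.008,0],[0.05,-0.008,0],[0.05,-0.008,0],[0,0,0],[0,0,0]],"turn":[0,0,0,0,0,0,0,0]}'
```

```text
time_s: 5.58
tool_pos: [0.6099, 0.1588, 0.1016]
tool_rot: [179.9, 0.3, 0.0]
force: [0.8, -0.5, -4.5]
grip_width: 0.0373
```

```bash
python3 -m inch '{"dp":[[0.003,0,0.025],[0,0,0.025],[0,0,0.015],[0,0,0.003],[0,0,0]],"turn":[0,0,0,0,0]}'; python3 -m inch '{"dp":[[0,0,0.002],[0,0,0.002],[0,0,0]],"turn":[0,0,0]}'
```

```text
time_s: 6.2
tool_pos: [0.6151, 0.1597, 0.0372]
tool_rot: [-180.0, -0.0, 0.0]
force: [0.2, -0.2, -4.8]
grip_width: 0.0368
time_s: 6.58
tool_pos: [0.6149, 0.1596, 0.0327]
tool_rot: [-180.0, -0.0, 0.1]
force: [0.2, 0.9, -4.9]
grip_width: 0.0369
```

```bash
python3 -m inch '{"dp":[[0,0,0.002],[0,0,0.002],[0,0,0]],"turn":[0,0,0]}';  python3 -m inch '{"dp":[[0,0,0.001],[0,0,0]],"turn":[0,0]}'
```

```text
time_s: 6.95
tool_pos: [0.615, 0.1596, 0.0288]
tool_rot: [-180.0, -0.0, 0.0]
force: [-0.9, 0.3, -2.3]
grip_width: 0.037
time_s: 7.2
tool_pos: [0.615, 0.1596, 0.0287]
tool_rot: [-180.0, -0.0, 0.0]
force: [-3.6, -0.8, 5.9]
grip_width: 0.0375
```

```bash
python3 -m inch '{"dp":[[0,0,0],[0,0,0],[0,0,0],[0,0,-0.03],[0,0,-0.06],[0,0,0]],"turn":[0,0,0,0,0,0]}' -1; python3 -m inch '{"dp":[[-0.036,0.03,0],[-0.036,0.03,0],[-0.036,0.03,0],[-0.036,0.03,0],[-0.033,0.033,0],[0,0,0],[0,0,0]],"turn":[0,0,0,0,0,0,0]}'
```

```text
time_s: 7.95
tool_pos: [0.6189, 0.1601, 0.1231]
tool_rot: [-179.8, -0.6, 0.0]
force: [-0.3, -0.2, -0.7]
grip_width: 0.0848
time_s: 8.82
tool_pos: [0.4385, 0.007, 0.1176]
tool_rot: [-180.0, -0.1, 0.1]
force: [0.8, 0.3, 0.4]
grip_width: 0.0872
```

```bash
python3 - <<'E'
from h import *
b=vision.read_camera("scene")[110:290,190:480]
cv2.imwrite("pics/s2.png",cv2.resize(b,(800,497)))
E
```

```text
(no output)
```

View pics/s2.png

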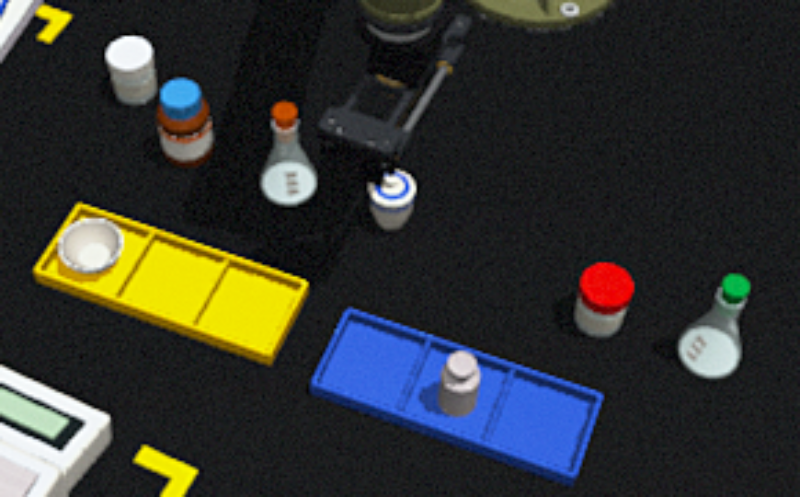

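The weight stands upright in the middle blue compartment (crop 459,385). The gripper is over the crucible (crop 392,200).

```bash
python3 -m inch '{"dp":[[0,0,0.03],[0,0,0.03],[0,0,0.025],[0,0,0.01],[0,0,0]],"turn":[0,0,0,0,0]}' -1 20 && python3 -m inch '{"dp":[[0,0,0],[0,0,0],[0,0,0],[0,0,0],[0,0,0],[0,0,0]],"turn":[0,0,0,0,0,0]}' 1 20
```

```text
time_s: 9.5
tool_pos: [0.4381, 0.0066, 0.0222]
tool_rot: [179.9, 0.1, 0.1]
force: [-0.3, 0.8, 0.3]
grip_width: 0.0868
time_s: 10.25
tool_pos: [0.4381, 0.0065, 0.0227]
tool_rot: [-180.0, -0.0, 0.0]
force: [-0.6, 0.2, 0.9]
grip_width: 0.0457
```

```bash
python3 -m inch '{"dp":[[0,0,-0.03],[0,0,-0.04],[0,0,0],[0.05,0.02,0],[0.05,0.02,0],[0.05,0.02,0],[0.027,0.018,0],[0,0,0]],"turn":[0,0,0,0,0,0,0,0]}';python3 -m inch '{"dp":[[0,0,0.03],[0,0,0.02],[0,0,0.008],[0,0,0]],"turn":[0,0,0,0]}'
```

```text
time_s: 11.25
tool_pos: [0.6155, -0.0739, 0.0906]
tool_rot: [179.8, 0.1, -0.1]
force: [-0.4, -0.7, -1.9]
grip_width: 0.0454
time_s: 11.75
tool_pos: [0.6145, -0.0711, 0.0341]
tool_rot: [-180.0, 0.1, 0.1]
force: [0.2, -0.8, -0.5]
grip_width: 0.0455
```

```bash
python3 -m inch '{"dp":[[0,0,0.003],[0,0,0.002],[0,0,0]],"turn":[0,0,0]}';  python3 -m inch '{"dp":[[0,0,0.001],[0,0,0.001],[0,0,0]],"turn":[0,0,0]}'
```

```text
time_s: 12.12
tool_pos: [0.6153, -0.0714, 0.0298]
tool_rot: [-180.0, -0.0, 0.1]
force: [0.1, -0.5, -1.2]
grip_width: 0.0455
time_s: 12.5
tool_pos: [0.615, -0.0714, 0.0275]
tool_rot: [-180.0, 0.0, 0.0]
force: [-0.1, -0.1, -0.6]
grip_width: 0.0455
```

```bash
python3 -m inch '{"dp":[[0,0,0.001],[0,0,0]],"turn":[0,0]}';  python3 -m inch '{"dp":[[0,0,0.001],[0,0,0]],"turn":[0,0]}'
```

```text
time_s: 12.75
tool_pos: [0.6152, -0.0714, 0.0268]
tool_rot: [-180.0, -0.0, 0.0]
force: [-1.6, -0.8, 0.8]
grip_width: 0.046
time_s: 13.0
tool_pos: [0.6153, -0.0715, 0.0267]
tool_rot: [-180.0, -0.0, 0.0]
force: [-3.6, 0.9, 7.9]
grip_width: 0.0454
```

```bash
python3 -m inch '{"dp":[[0,0,0],[0,0,0],[0,0,0],[0,0,-0.03],[0,0,-0.06],[0,0,-0.05],[0,0,0]],"turn":[0,0,0,0,0,0,0]}' -1; python3 -m inch '{"dp":[[-0.043,0.053,0],[-0.043,0.053,0],[-0.043,0.053,0],[-0.043,0.053,0],[-0.043,0.053,0],[0,0,0],[0,0,0]],"turn":[0,0,0,0,0,0,0]}'
python3 - <<'E'
from h import *
b=vision.read_camera("scene")[110:290,190:480]
cv2.imwrite("pics/s3.png",cv2.resize(b,(800,497)))
E
```

```text
time_s: 13.88
tool_pos: [0.618, -0.0722, 0.1702]
tool_rot: [-180.0, -0.5, 0.0]
force: [0.1, -0.5, -1.4]
grip_width: 0.0869
time_s: 14.75
tool_pos: [0.4185, -0.3134, 0.1648]
tool_rot: [-179.9, 0.0, 0.0]
force: [-0.2, 1.0, 0.2]
grip_width: 0.0868
```

View pics/s3.png

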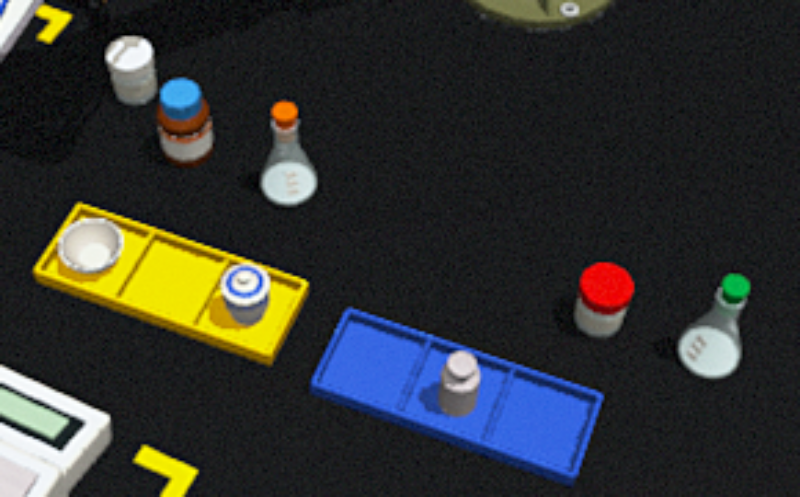

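The crucible stands in the near yellow compartment (crop 246,293). Next is the white jar.

```bash
python3 -m inch '{"dp":[[-0.0185,0.0238,0],[0,0,0],[0,0,0]],"turn":[0,0,0]}' -1 20; python3 -m inch '{"dp":[[0,0,0.04],[0,0,0.04],[0,0,0.03],[0,0,0.018],[0,0,0]],"turn":[0,0,0,0,0]}'
```

```text
time_s: 15.18
tool_pos: [0.4012, -0.3366, 0.1652]
tool_rot: [-180.0, 0.0, 0.2]
force: [-0.2, 1.0, -0.3]
grip_width: 0.0872
time_s: 15.8
tool_pos: [0.3998, -0.337, 0.0366]
tool_rot: [-179.9, 0.1, 0.1]
force: [-0.7, 0.8, 0.8]
grip_width: 0.0869
```

```bash
python3 -m inch '{"dp":[[0,0,0],[0,0,0],[0,0,0],[0,0,0],[0,0,0],[0,0,0]],"turn":[0,0,0,0,0,0]}' 1 20; python3 -m inch '{"dp":[[0,0,-0.03],[0,0,-0.05],[0,0,-0.04],[0,0,0]],"turn":[0,0,0,0]}'; python3 -m inch '{"dp":[[0.05,0,0],[0.05,-0.01,0],[0.05,-0.05,0],[0.05,-0.05,0],[0.021,-0.05,0],[0,-0.018,0],[0,0,0],[0,0,0]],"turn":[0,0,0,0,0,0,0,0]}'
```

```text
time_s: 16.55
tool_pos: [0.4002, -0.3382, 0.0378]
tool_rot: [-180.0, -0.0, 0.0]
force: [-0.1, 0.8, 1.9]
grip_width: 0.0514
time_s: 17.05
tool_pos: [0.4015, -0.3394, 0.1602]
tool_rot: [179.9, -0.3, 0.1]
force: [0.5, 0.3, -2.1]
grip_width: 0.0511
time_s: 18.05
tool_pos: [0.6079, -0.1741, 0.1572]
tool_rot: [179.9, 0.0, -0.1]
force: [0.0, -1.4, -0.2]
grip_width: 0.0514
```

```bash
python3 -m inch '{"dp":[[0.013,-0.015,0],[0,0,0],[0,0,0.04],[0,0,0.04],[0,0,0.02],[0,0,0.005],[0,0,0]],"turn":[0,0,0,0,0,0,0]}'; python3 -m inch '{"dp":[[0,0,0.003],[0,0,0.003],[0,0,0]],"turn":[0,0,0]}'
```

```text
time_s: 18.92
tool_pos: [0.6229, -0.157, 0.0535]
tool_rot: [180.0, -0.1, 0.0]
force: [-0.3, -0.8, -0.3]
grip_width: 0.0511
time_s: 19.3
tool_pos: [0.6222, -0.1564, 0.0467]
tool_rot: [-180.0, -0.0, 0.1]
force: [-0.4, 0.4, -0.9]
grip_width: 0.0514
```

```bash
python3 -m inch '{"dp":[[0,0,0.002],[0,0,0.002],[0,0,0]],"turn":[0,0,0]}';  python3 -m inch '{"dp":[[0,0,0.001],[0,0,0]],"turn":[0,0]}'; python3 -m inch '{"dp":[[0,0,0.001],[0,0,0]],"turn":[0,0]}'
```

```text
time_s: 19.68
tool_pos: [0.622, -0.1564, 0.0423]
tool_rot: [-180.0, 0.0, 0.1]
force: [0.2, 0.0, -1.2]
grip_width: 0.0513
time_s: 19.92
tool_pos: [0.6223, -0.1566, 0.0419]
tool_rot: [-180.0, -0.0, 0.0]
force: [-0.8, -0.4, 1.6]
grip_width: 0.0514
time_s: 20.18
tool_pos: [0.6224, -0.1566, 0.0418]
tool_rot: [-180.0, -0.0, 0.0]
force: [-2.2, 1.7, 7.0]
grip_width: 0.0514
```

```bash
python3 -m inch '{"dp":[[0,0,0],[0,0,0],[0,0,0],[0,0,-0.03],[0,0,-0.05],[0,0,-0.04],[0,0,0]],"turn":[0,0,0,0,0,0,0]}' -1; python3 -m inch '{"dp":[[-0.043,0.02,0],[-0.043,0.02,0],[-0.043,0.02,0],[-0.043,0.021,0],[0,0,0],[0,0,0]],"turn":[0,0,0,0,0,0]}'
python3 - <<'E'
from h import *
b=vision.read_camera("scene")[110:290,190:480]
cv2.imwrite("pics/s4.png",cv2.resize(b,(800,497)))
E
```

```text
time_s: 21.05
tool_pos: [0.6243, -0.1576, 0.1643]
tool_rot: [179.9, -0.4, 0.0]
force: [-0.5, -0.8, 0.1]
grip_width: 0.0868
time_s: 21.8
tool_pos: [0.4506, -0.2369, 0.1602]
tool_rot: [-179.9, -0.0, 0.1]
force: [-0.5, 0.7, -0.2]
grip_width: 0.0869
```

View pics/s4.png

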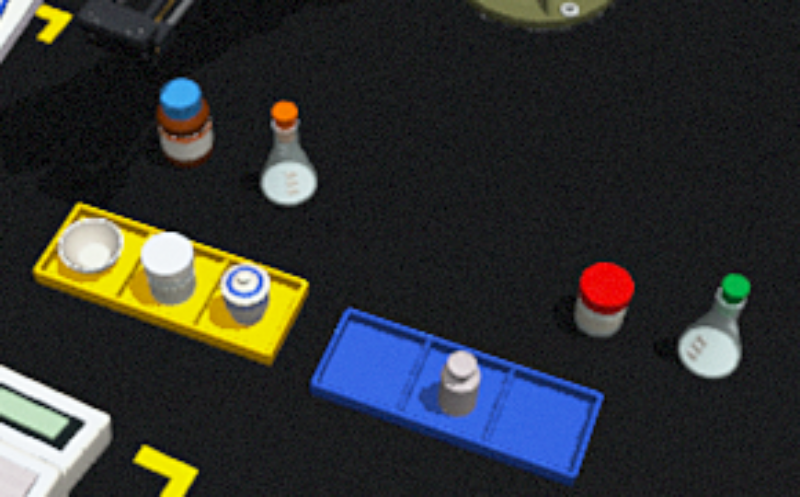

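The white jar stands in the middle yellow compartment (crop 168,268) and the dish has not moved. The amber bottle is next.

```bash
python3 -m inch '{"dp":[[0,0,0.04],[0,0,0.04],[0,0,0.03],[0,0,0.013],[0,0,0]],"turn":[0,0,0,0,0]}' -1 30; python3 -m inch '{"dp":[[0,0,0],[0,0,0],[0,0,0],[0,0,0],[0,0,0],[0,0,0]],"turn":[0,0,0,0,0,0]}' 1 30;python3 -m inch '{"dp":[[0,0,-0.03],[0,0,-0.05],[0,0,-0.06],[0,0,0]],"turn":[0,0,0,0]}'
```

```text
time_s: 22.48
tool_pos: [0.4502, -0.2374, 0.0369]
tool_rot: [180.0, 0.1, 0.1]
force: [0.9, -0.5, 0.4]
grip_width: 0.0868
time_s: 23.22
tool_pos: [0.4508, -0.2377, 0.038]
tool_rot: [-180.0, -0.1, 0.1]
force: [1.2, 0.2, 3.5]
grip_width: 0.0551
time_s: 23.72
tool_pos: [0.4525, -0.239, 0.181]
tool_rot: [180.0, -0.4, 0.1]
force: [-0.1, 0.1, -3.3]
grip_width: 0.0554
```

```bash
python3 -m inch '{"dp":[[0.055,-0.01,0],[0.055,-0.05,0],[0.05,-0.05,0],[0.007,-0.05,0],[0,-0.05,0],[0,-0.05,0],[0,-0.05,0],[0,0,0]],"turn":[0,0,0,0,0,0,0,0]}'; python3 -m inch '{"dp":[[0,0,0]],"turn":[0]}'
```

```text
time_s: 24.72
tool_pos: [0.6007, 0.0657, 0.1743]
tool_rot: [-179.9, 0.3, 0.6]
force: [0.2, 0.0, -3.5]
grip_width: 0.0545
time_s: 24.85
tool_pos: [0.6012, 0.058, 0.1756]
tool_rot: [179.9, 0.2, 0.1]
force: [-0.1, -1.7, -3.6]
grip_width: 0.0551
```

```bash
python3 -m inch '{"dp":[[0.018,-0.012,0],[0,0,0],[0,0,0],[0,0,0.04],[0,0,0.04],[0,0,0.03],[0,0,0.01],[0,0,0]],"turn":[0,0,0,0,0,0,0,0]}'; python3 -m inch '{"dp":[[0,0,0.003],[0,0,0.003],[0,0,0]],"turn":[0,0,0]}'
```

```text
time_s: 25.85
tool_pos: [0.6202, 0.07, 0.0577]
tool_rot: [180.0, 0.0, -0.0]
force: [-0.3, -0.3, -2.4]
grip_width: 0.055
time_s: 26.22
tool_pos: [0.6205, 0.0709, 0.0519]
tool_rot: [-180.0, -0.0, 0.1]
force: [-0.4, 1.0, -4.0]
grip_width: 0.0552
```

```bash
python3 -m inch '{"dp":[[0,0,0.003],[0,0,0.003],[0,0,0]],"turn":[0,0,0]}';  python3 -m inch '{"dp":[[0,0,0.002],[0,0,0.001],[0,0,0]],"turn":[0,0,0]}'; python3 -m inch '{"dp":[[0,0,0.001],[0,0,0]],"turn":[0,0]}'
```

```text
time_s: 26.6
tool_pos: [0.6201, 0.0707, 0.0451]
tool_rot: [180.0, 0.0, 0.0]
force: [-0.1, -0.2, -2.2]
grip_width: 0.0549
time_s: 26.98
tool_pos: [0.6204, 0.0707, 0.0425]
tool_rot: [180.0, 0.0, 0.0]
force: [-0.4, 0.5, -1.9]
grip_width: 0.0551
time_s: 27.22
tool_pos: [0.6206, 0.0707, 0.0421]
tool_rot: [-180.0, -0.0, 0.0]
force: [-0.8, -1.1, 1.4]
grip_width: 0.0548
```

```bash
python3 -m inch '{"dp":[[0,0,0],[0,0,0],[0,0,0],[0,0,-0.03],[0,0,-0.05],[0,0,-0.06],[0,0,-0.03],[0,0,0]],"turn":[0,0,0,0,0,0,0,0]}' -1; python3 -m inch '{"dp":[[-0.03,-0.05,0],[-0.03,-0.05,0],[-0.03,-0.05,0],[-0.03,-0.05,0],[-0.03,-0.05,0],[-0.02,-0.046,0],[0,0,0],[0,0,0]],"turn":[0,0,0,0,0,0,0,0]}'
python3 - <<'E'
from h import *
b=vision.read_camera("scene")[110:290,190:480]
cv2.imwrite("pics/s5.png",cv2.resize(b,(800,497)))
E
```

```text
time_s: 28.22
tool_pos: [0.6222, 0.0705, 0.2145]
tool_rot: [-179.9, -0.3, 0.0]
force: [-0.3, 0.1, -0.0]
grip_width: 0.087
time_s: 29.22
tool_pos: [0.45, 0.3656, 0.2103]
tool_rot: [179.9, 0.0, 0.0]
force: [0.9, 0.2, 0.8]
grip_width: 0.0868
```

View pics/s5.png

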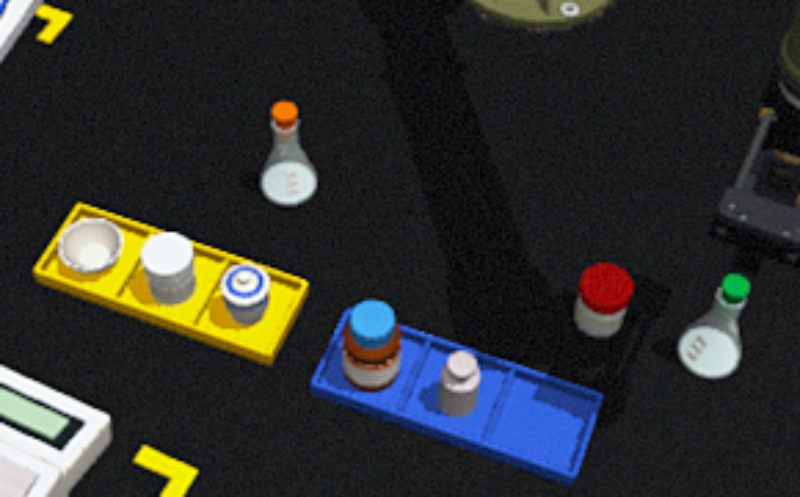

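The amber bottle stands in the end blue compartment nearest the yellow tray (crop 372,345). The flask is the last thing to move.

```bash
python3 -m inch '{"dp":[[0,0,0.04],[0,0,0.04],[0,0,0.04],[0,0,0.024],[0,0,0]],"turn":[0,0,0,0,0]}' -1 20; python3 -m inch '{"dp":[[0,0,0],[0,0,0],[0,0,0],[0,0,0],[0,0,0],[0,0,0],[0,0,0],[0,0,0]],"turn":[0,0,0,0,0,0,0,0]}' 1 20
```

```text
time_s: 29.9
tool_pos: [0.4499, 0.3637, 0.0657]
tool_rot: [179.8, 0.1, -0.1]
force: [1.0, -0.6, 1.0]
grip_width: 0.0871
time_s: 30.9
tool_pos: [0.45, 0.3665, 0.0674]
tool_rot: [180.0, 0.0, 0.0]
force: [-0.2, -0.2, -0.7]
grip_width: 0.0246
```

```bash
python3 -m inch '{"dp":[[0,0,-0.03],[0,0,-0.04],[0,0,-0.03],[0,0,0]],"turn":[0,0,0,0]}'; python3 -m inch '{"dp":[[0.05,0,0],[0.05,0.02,0],[0.04,0.04,0],[0.017,0.04,0],[0,0.02,0],[0,0,0],[0,0,0]],"turn":[0,0,0,0,0,0,0]}'
```

```text
time_s: 31.4
tool_pos: [0.4515, 0.3675, 0.1699]
tool_rot: [-179.8, -0.2, 0.0]
force: [0.5, -1.0, -0.6]
grip_width: 0.0247
time_s: 32.28
tool_pos: [0.606, 0.2497, 0.167]
tool_rot: [-179.9, 0.1, 0.2]
force: [0.1, 0.6, -1.0]
grip_width: 0.0249
```

```bash
python3 -m inch '{"dp":[[0,0.003,0.03],[0,0,0.03],[0,0,0.02],[0,0,0.005],[0,0,0]],"turn":[0,0,0,0,0]}'; python3 -m inch '{"dp":[[0,0,0.003],[0,0,0.002],[0,0,0]],"turn":[0,0,0]}'
```

```text
time_s: 32.9
tool_pos: [0.6075, 0.2444, 0.083]
tool_rot: [-180.0, -0.0, 0.1]
force: [0.3, -0.1, -0.0]
grip_width: 0.0248
time_s: 33.28
tool_pos: [0.6074, 0.2437, 0.0778]
tool_rot: [-180.0, -0.0, 0.0]
force: [-0.8, -0.2, -0.7]
grip_width: 0.0244
```

```bash
python3 -m inch '{"dp":[[0,0,0.002],[0,0,0.001],[0,0,0]],"turn":[0,0,0]}';  python3 -m inch '{"dp":[[0,0,0.001],[0,0,0]],"turn":[0,0]}'
```

```text
time_s: 33.65
tool_pos: [0.6072, 0.2436, 0.0744]
tool_rot: [180.0, 0.0, 0.0]
force: [0.0, 0.2, -1.5]
grip_width: 0.0247
time_s: 33.9
tool_pos: [0.6072, 0.2437, 0.0735]
tool_rot: [-180.0, 0.0, 0.0]
force: [0.8, 0.5, -0.7]
grip_width: 0.0246
```

```bash
python3 -m inch '{"dp":[[0,0,0.002],[0,0,0]],"turn":[0,0]}';  python3 -m inch '{"dp":[[0,0,0.001],[0,0,0]],"turn":[0,0]}'
```

```text
time_s: 34.15
tool_pos: [0.6071, 0.2437, 0.0714]
tool_rot: [180.0, 0.0, 0.0]
force: [0.6, 1.0, -0.6]
grip_width: 0.0245
time_s: 34.4
tool_pos: [0.6074, 0.2437, 0.0712]
tool_rot: [-180.0, -0.0, 0.0]
force: [-0.9, -1.1, 2.8]
grip_width: 0.0245
```

Contact made. I release, retreat upwards and move aside.

```bash
python3 -m inch '{"dp":[[0,0,0],[0,0,0],[0,0,0],[0,0,-0.03],[0,0,-0.05],[0,0,-0.05],[0,0,0]],"turn":[0,0,0,0,0,0,0]}' -1; python3 -m inch '{"dp":[[-0.04,-0.05,0],[-0.04,-0.05,0],[-0.04,-0.05,0],[-0.03,-0.05,0],[-0.03,-0.05,0],[-0.03,-0.05,0],[0,0,0],[0,0,0]],"turn":[0,0,0,0,0,0,0,0]}'
python3 - <<'E'
from h import *
S=vision.read_camera("scene");T=vision.read_camera("top")
cv2.imwrite("pics/s6.png",cv2.resize(S[110:290,190:480],(800,497)));cv2.imwrite("pics/t6.png",cv2.resize(T[130:260,170:490],(800,325)))
T0=cv2.imread("pics/top0.png")
for lab,f,box,z in(("flask","green",(170,130,480,260),.122),("red","red",(170,195,480,260),.06),("or","orange",(170,195,480,260),.118),("dish","white",(405,140,440,170),.02),("amberS","cap",None,.09)):
    if box:
        for im in(T0,T):
            c,s,_=blob(im,F[f],box);print(lab,np.round(c,1),np.round(plane("top",*c,z)[:2],4))
    else:
        c,s,_=blob(S,F[f],(310,210,345,240));print(lab,np.round(plane("scene",*c,z)[:2],4))
E
```

```text
time_s: 35.28
tool_pos: [0.61, 0.244, 0.2054]
tool_rot: [-179.8, -0.4, 0.0]
force: [0.2, -0.5, -0.6]
grip_width: 0.0837
time_s: 36.28
tool_pos: [0.3999, 0.5391, 0.1993]
tool_rot: [179.9, 0.0, 0.1]
force: [0.4, -1.0, -0.0]
grip_width: 0.0869
flask [189.8 207.3] [0.452  0.3653]
flask [241.1 148.8] [0.6083 0.2427]
red [239.6 208.4] [0.4605 0.2517]
red [239.6 208.4] [0.4604 0.2516]
or [378.5 212.7] [ 0.4473 -0.1145]
or [378.5 212.7] [ 0.4473 -0.1145]
dish [423.2 154.2] [ 0.6302 -0.2525]
dish [423.2 154.2] [ 0.6302 -0.2526]
amberS [0.6183 0.0708]
```

View pics/s6.png

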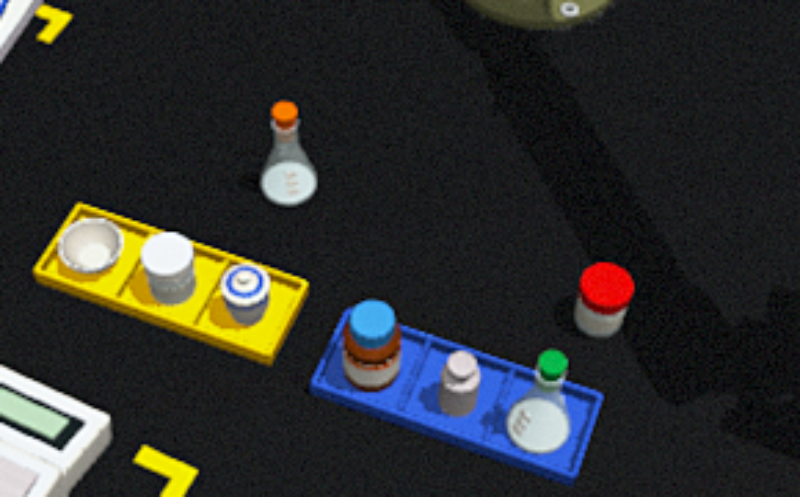

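View pics/t6.png

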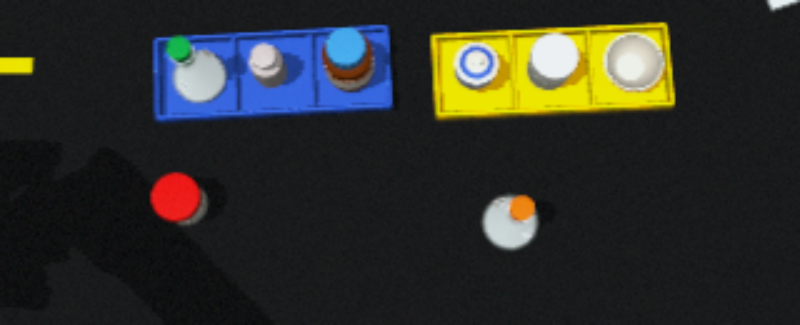

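Both views show all five things upright, each in its own compartment. The red jar, orange flask and dish sit at the same pixels as at the start.

```bash
python3 -c "
from cell import env
print(env.sign_off())"
```

```text
the job is handed in; nothing more can be done
None
```

Both kits are made up, and I handed the job in at about 36 s of the 109 s allowed; no verdict is reported.

- **Blue tray:** the green-stoppered flask is at y = +88 mm, the check weight in the middle and the amber bottle at y = -88 mm.
- **Yellow tray:** the crucible is at y = +88 mm and the white-capped jar in the middle, next to the dish.

I lowered each thing in small steps until the wrist force showed floor contact, and only then released it.

The last pictures from both cameras show all five things upright, each in its own compartment. I measured the flask and the amber bottle in them, and both are within about 5 mm of their compartment centres. The check weight, crucible and jar I judged only by eye and by where the gripper let them go. The dish, the red-capped jar and the orange-stoppered flask measured the same as at the start, to about 0.1 mm.

No final check failed. The two camera views differed by 2 to 4 mm on the tray positions, so I used values between them.

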